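# Snap the cracker box shut

### The job

The big storage box of cracker blanks has its lid on, but the four locking flaps around the lid's rim still stick out. Go round the rim and press each flap down against the side of the box with the fingers until it clicks flat, so that all four are locked. Nothing is to be picked up: leave the box standing in its place, and the other things on the counter where they are.

Things in the scene. Friction and masses are not known exactly. Their poses are not given: they have to be found in the camera images.
- box: The large food storage box: frosted clear body 160 mm (box x) by 230 mm (box y), full of pale discs, about 3 kg, loose on non-slip feet that hold against sideways pushes up to about 20 N. Origin: centre of its underside. Box x points away from the robot, y to the robot's left, z up, turned up to 0.4 rad either way.
- lid_top (a point): centre of the top of the box's lid, 110 mm above the counter. White rim, 168 mm (box x) by 238 mm (box y), around a clear panel; the lid is already seated. A white locking flap is hinged on each of its four sides, 32 mm long, 3 mm thick; the small lip on its free edge stands out 3 mm more. A flap far out can jam if pushed level at its hinge: press its free edge down first, then in.
- flap_front (a joint): angle (rad) of the flap on the box's -x side (faces the robot), 120 mm wide. Hinge line: 84 mm from the box's centre, 104 mm above the counter. 0 = shut, hanging flat against the wall, free edge down at 72 mm; 1.57 = sticking out level. Starts at 0.7 to 1.25. Stays where left; a catch resists from 0.5 rad (about 7 N at the free edge, more nearer the hinge; springs back if left early); below 0.2 it snaps to a firm stop at 0.
- flap_front_edge (a point): on flap_front: its outer face at mid-width, 26 mm from the hinge (6 mm short of the free edge); moves with the flap
- flap_back (a joint): angle (rad) of the flap on the box's +x side (far side from the robot), 120 mm wide. Hinge line: 84 mm from the box's centre, 104 mm above the counter. 0 = shut, hanging flat against the wall, free edge down at 72 mm; 1.57 = sticking out level. Starts at 0.7 to 1.25. Stays where left; a catch resists from 0.5 rad (about 7 N at the free edge, more nearer the hinge; springs back if left early); below 0.2 it snaps to a firm stop at 0.
- flap_back_edge (a point): on flap_back: its outer face at mid-width, 26 mm from the hinge (6 mm short of the free edge); moves with the flap
- flap_left (a joint): angle (rad) of the flap on the box's +y side (robot's left), 80 mm wide. Hinge line: 119 mm from the box's centre, 104 mm above the counter. 0 = shut, hanging flat against the wall, free edge down at 72 mm; 1.57 = sticking out level. Starts at 0.7 to 1.25. Stays where left; a catch resists from 0.5 rad (about 7 N at the free edge, more nearer the hinge; springs back if left early); below 0.2 it snaps to a firm stop at 0.
- flap_left_edge (a point): on flap_left: its outer face at mid-width, 26 mm from the hinge (6 mm short of the free edge); moves with the flap
- flap_right (a joint): angle (rad) of the flap on the box's -y side (robot's right), 80 mm wide. Hinge line: 119 mm from the box's centre, 104 mm above the counter. 0 = shut, hanging flat against the wall, free edge down at 72 mm; 1.57 = sticking out level. Starts at 0.7 to 1.25. Stays where left; a catch resists from 0.5 rad (about 7 N at the free edge, more nearer the hinge; springs back if left early); below 0.2 it snaps to a firm stop at 0.
- flap_right_edge (a point): on flap_right: its outer face at mid-width, 26 mm from the hinge (6 mm short of the free edge); moves with the flap
- tongs: bystander: steel serving tongs lying flat, 235 mm long, up to 75 mm wide, 26 mm high. Origin: centre of its underside.
- shaker: bystander: steel seasoning shaker, 66 mm across, 95 mm high. Origin: centre of its underside.
- dish: bystander: round white dish 132 mm across with two grilled crackers, 30 mm high. Origin: centre of its underside.
- tape_roll: bystander: roll of packing tape lying flat, 96 mm across, 36 mm high. Origin: centre of its underside.
- small_box: bystander: smaller storage box that is already shut, 108 x 148 x 65 mm; leave it alone. Origin: centre of its underside.
- sauce_jar: bystander: amber glass jar with steel lid, 72 mm across, 105 mm high. Origin: centre of its underside.
- brush: bystander: basting brush lying flat, 210 mm long. Origin: centre of its underside.

How it is judged:
At the end, for the whole second after the job is handed in: All four flaps of the large box are shut (each within 0.08 rad of hanging flat); the box stands upright on the counter, at rest, within 40 mm of where it started (value of joint each of flap_front, flap_back, flap_left, flap_right below 0.08 rad and distance of box from where it was at the start of the episode below 0.04 m and angle between box's own z axis and vertical below 0.05 rad and height (world z) of box below 0.01 m and linear speed of box below 0.02 m/s); the robot touches nothing.
It fails at once if the large box is lifted or tipped (height (world z) of box above 0.015 m or angle between box's own z axis and vertical above 0.15 rad).
It fails at once if the large box is pushed more than 40 mm from where it stood (distance of box from where it was at the start of the episode above 0.04 m).
It fails at once if something else on the counter is lifted, or pushed more than 40 mm from where it stood (distance of any of tongs, shaker, dish, tape_roll, small_box, sauce_jar, brush from where it was at the start of the episode above 0.04 m or height (world z) of any of tongs, shaker, dish, tape_roll, small_box, sauce_jar, brush above 0.02 m).
It also fails if it takes over 50 s, if anything falls off the work surface, if the arm or the gripper's body presses on something with over 40 N, if the wrist force passes 120 N, or if a joint passes its speed limit or range.

### The arm

A 6-joint arm with a two-finger parallel gripper is mounted at the origin on the work surface. World frame = base frame: x ahead of the robot, y to its left, z up, the work surface at z = 0. Lengths are in m, angles in rad, forces in N, time in s.
With the tool pointing down it reaches from about 0.25 to 0.775 m from the base axis. Payload 8.9 kg.
Tool frame: the origin (TCP) lies midway between the tips of the shut fingers; the grasp point (between the pads) lies 19 mm behind it; z points along the fingers, y is the line along which they close (so a half turn about z gives the same grasp; the last joint's range is limited). The gripper opens to 85 mm and grips with 20 to 120 N. Pads are 22 mm wide; open, the fingers measure 114 mm over their backs; the gripper's body (76 mm by 85 mm) begins 54 mm behind the grasp point. The pads swing forward as they close: fully open they stand 13 mm farther back than shut.
Start: joints at [0.969, 0.291, -0.153, 1.127, 0, 1.431], TCP at [0.234, 0.47, 0.231] pointing down, gripper open.
Joint ranges: [-2.52, 2.52], [-0.91, 1.74], [-1.3, 1.37], [-1.96, 2.02], [-1.52, 1.47], [-3.14, 3.14]. Speed limits (rad/s): [2.22, 2.22, 2.79, 3.14, 3.14, 3.14].

### API

Orientations are given as [roll, pitch, yaw] about the fixed x, y, z axes, in that order (R = Rz(yaw) Ry(pitch) Rx(roll)).
In Python, from workcell import manip, grab_frame gives the robot as it stands. The module is installed in compiled form; this text tells all that it offers. Calls block until the motion is done:
- manip.reach(position, orientation): joint-space move of the TCP to a pose.
- manip.move_linear(position, orientation=None, rate=0.15): straight line of the TCP; orientation=None keeps the orientation; rate is the mean speed in m/s.
- manip.set_joints(angles): joint-space move.
- manip.command_gripper(opening, grasp_force=None): finger opening in m; grasp_force is the grip in N (None keeps the last); returns when the fingers have stopped.
- manip.pause(seconds).
- manip.inverse_kinematics(position, orientation): joint angles nearest the present ones, or None.
- grab_frame(name): name is "side" or "top"; returns a dict with "image" (480x640x3 uint8, red, green, blue), "mtx" (3x3 intrinsics, pixels), "k1" (the pictures are not rectified: a ray, as slopes to the right and down, at radius r is drawn at 1 + k1 r^2 times it, then the intrinsics apply), "extrinsics" (4x4, takes a point from world to camera coordinates). Camera axes: x right, y down, z forward; pixel columns grow to the right and rows downward; lengths in m; the calibration is good to about 2 mm. A picture is of the moment at which its call begins. There is no depth.
A pose or a line that the arm cannot do raises manip.Unreachable and nothing moves.
- manip.sign_off(): hands the job in; it is judged then, once.
Readings, each from a call of its own:
- manip.read_clock(): time.
- manip.read_joints(): joint angles.
- manip.read_joint_velocities(): joint speeds.
- manip.read_joint_torque(): joint torques, N m.
- manip.read_tool_pos(): TCP position.
- manip.read_tcp_rot(): TCP orientation.
- manip.read_ft_force(): force on the tool from outside, world axes, zero at the start.
- manip.read_ft_torque(): the same for the moment, N m.
- manip.read_opening(): finger opening in m.
- manip.read_finger_force(): force on a finger pad.
Only numpy, scipy, OpenCV 4.12 (cv2) and the standard library are available. Lean on these libraries where they do the work, as an engineer would, in place of code of your own. Each camera call takes 0.05 s, during which the arm holds its last target. There are 200 camera calls.

## Working session

There is one attempt and no reset: what is moved stays moved. The work goes in short steps, each a Python script; the robot and the scene stay as the last script left them, time stands still between calls to the robot, and variables do not carry over. Pictures are saved under pics/ and viewed, at most 10 in all, crops included, and the job is handed in when it is done.

```bash
mkdir -p pics
python3 - <<'E'
from workcell import manip, grab_frame
import cv2,numpy as np
np.set_printoptions(precision=4,suppress=True)
for n in("top","side"):
    f=grab_frame(n);cv2.imwrite(f"pics/{n}0.png",f["image"][:,:,::-1]);print(n,f["mtx"],f["k1"],f["extrinsics"])
print(manip.read_clock(),manip.read_tcp_rot(),manip.read_opening())
E
```

```text
top [[600.8102   0.     324.5751]
 [  0.     600.8102 236.5985]
 [  0.       0.       1.    ]] -0.075934693959976 [[-0.0244 -0.9997 -0.0007  0.0209]
 [-0.9929  0.0243 -0.1164  0.5489]
 [ 0.1164 -0.0021 -0.9932  1.6334]
 [ 0.      0.      0.      1.    ]]
side [[513.0629   0.     314.8216]
 [  0.     513.0629 240.6477]
 [  0.       0.       1.    ]] -0.08269222264963588 [[ 0.9551 -0.2958 -0.0196 -0.508 ]
 [-0.1831 -0.5368 -0.8236  0.1667]
 [ 0.2331  0.7902 -0.5669  1.4703]
 [ 0.      0.      0.      1.    ]]
0.1 [-3.1405 -0.0002  2.6788] 0.08526194414446607
```

View pics/top0.png

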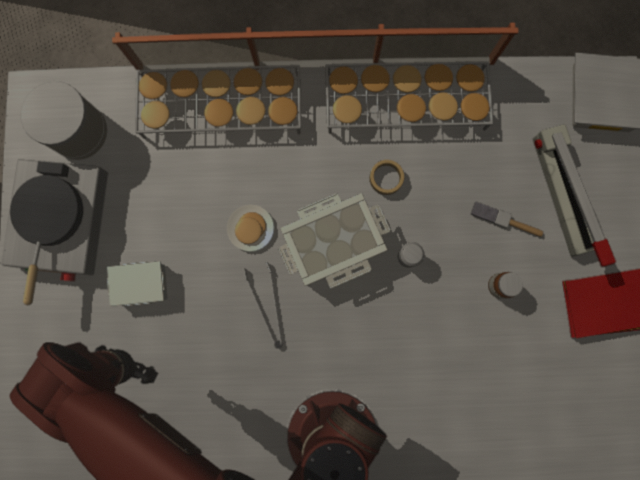

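View pics/side0.png

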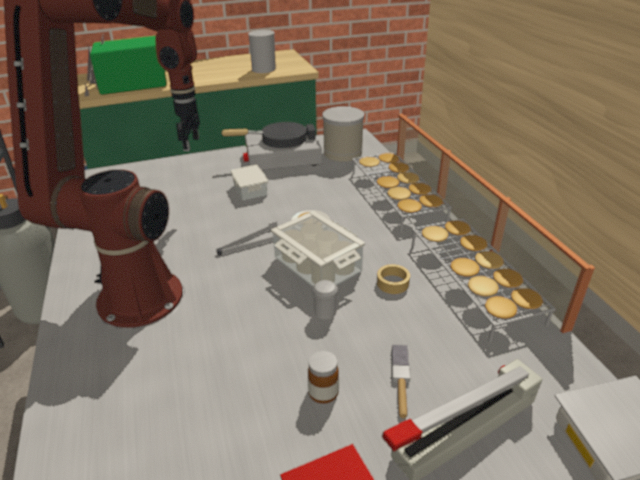

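The top view shows the box's lid around (333,240). The left flap is near (290,258), right (380,220), front (350,273) and back (320,208). The shaker at (411,254) is close to the right flap and the dish at (250,229) is close to the left one. Next I'll find the lid corners.

```bash
cat > h.py <<'E'
from workcell import manip, grab_frame
import cv2,numpy as np
np.set_printoptions(precision=4,suppress=True)
def ray(f,px):
    K=f["mtx"];E=f["extrinsics"]
    p=cv2.undistortPoints(np.float64([[px]]),K,np.array([f["k1"],0,0,0,0]))[0,0]
    R=E[:3,:3];return -R.T@E[:3,3], R.T@np.r_[p,1]
def onz(f,px,z):
    o,d=ray(f,px);return (o+d*(z-o[2])/d[2])
def proj(f,P):
    E=f["extrinsics"]
    r=cv2.Rodrigues(E[:3,:3])[0]
    return cv2.projectPoints(np.float64(P).reshape(-1,1,3),r,E[:3,3],f["mtx"],np.array([f["k1"],0,0,0,0]))[0][:,0]
E
python3 - <<'E'
from h import *
f=grab_frame("top");im=f["image"][:,:,::-1]
c=im[180:300,265:435]
cv2.imwrite("pics/c1.png",cv2.resize(c,None,fx=4.6,fy=4.6,interpolation=cv2.INTER_CUBIC))
hsv=cv2.cvtColor(im,cv2.COLOR_BGR2HSV)
m=((hsv[...,2]>165)).astype(np.uint8);m[:180]=0;m[300:]=0;m[:,:276]=0;m[:,398:]=0
n,l,s,ce=cv2.connectedComponentsWithStats(m);i=1+s[1:,4].argmax();print(s[i],ce[i])
cv2.imwrite("pics/m1.png",cv2.resize((l==i).astype(np.uint8)[180:300,265:435]*255,None,fx=4.6,fy=4.6))
for p in [(281,237),(368,198),(386,242),(303,282)]:print(onz(f,p,.11))
f2=grab_frame("side");cv2.imwrite("pics/c2.png",cv2.resize(f2["image"][195:325,250:400,::-1],None,fx=4.6,fy=4.6,interpolation=cv2.INTER_CUBIC))
E
```

```text
Traceback (most recent call last):
ValueError: attempt to get argmax of an empty sequence
```

View pics/c1.png

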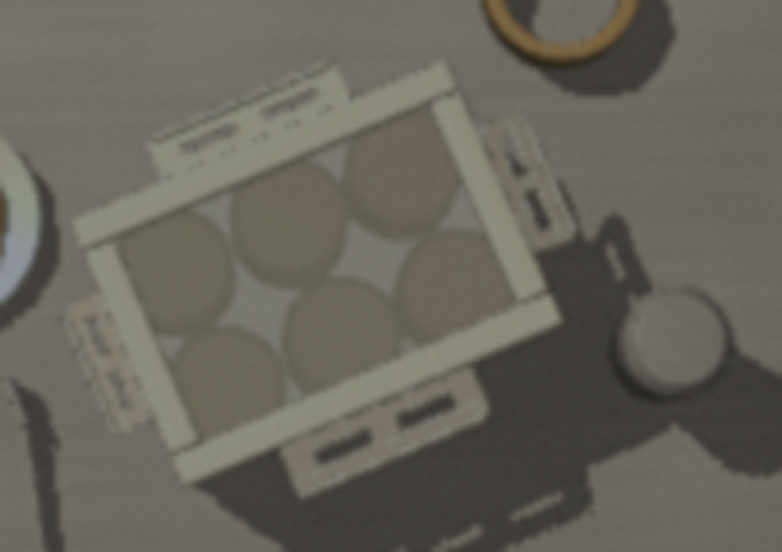

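The crop shows the lid's outer corners at about (72,218), (447,62), (562,322) and (185,482). All four flaps stick out, and the shaker's top is at (672,340). Next I'll compute the poses of the box and its neighbours.

Run:
```python
from h import *
f=grab_frame("top")
g=lambda u,v:(265+(u+.5)/4.6-.5,180+(v+.5)/4.6-.5)
P=[onz(f,g(*p),.11)[:2] for p in [(72,218),(447,62),(562,322),(185,482)]]  # BL BR FR FL
P=np.array(P);print(P)
for i in range(4):print(np.linalg.norm(P[i]-P[(i+1)%4]))
c=P.mean(0)
# rigid fit
L=np.array([[.084,.119],[.084,-.119],[-.084,-.119],[-.084,.119]])
d=P-c;th=np.arctan2((L[:,0]*d[:,1]-L[:,1]*d[:,0]).sum(),(L*d).sum());print("c",c,"yaw",th)
R=np.array([[np.cos(th),-np.sin(th)],[np.sin(th),np.cos(th)]])
print("resid",d-L@R.T)
np.save("box.npy",[*c,th])
def tob(p):return R.T@(p[:2]-c)
for n,p,z in [("shaker",g(672,340),.095),("dish",(250,229),.03),("tape",(386.5,177),.036),("tongs tip1",(249,272),.02),("tongs tip2",(271,267),.02),("tongsend",(280,346),.02),("smallbox",(136,283),.065),("jar",(508,286),.105)]:
    q=onz(f,p,z);print(n,q,"box frame",tob(q))
# flap free edges: top view points assuming height; solve angle along ray in flap's plane
flaps={"front":((-1,0),.084,(395,443)),"back":((1,0),.084,(240,106)),"left":((0,1),.119,(97,372)),"right":((0,-1),.119,(553,178))}
for n,(u,h,p) in flaps.items():
    o,dd=ray(f,g(*p));best=[]
    for a in np.linspace(.3,1.57,200):
        q=o+dd*((.104-.032*np.cos(a))-o[2])/dd[2]
        best.append((abs(tob(q)@np.array(u)-h-.032*np.sin(a)),a))
    print(n,min(best))
# draw lid in side for check
f2=grab_frame("side");im=f2["image"][:,:,::-1].copy()
im=cv2.resize(im[195:325,250:400],None,fx=4.6,fy=4.6,interpolation=cv2.INTER_CUBIC)
W=np.c_[L@R.T+c,[.11]*4];q=(proj(f2,W)-[250,195]+.5)*4.6
cv2.polylines(im,[q.astype(int)],True,(0,0,255),1)
cv2.imwrite("pics/c2.png",im)
```

```text
[[ 0.5685  0.1243]
 [ 0.6544 -0.0944]
 [ 0.5015 -0.1555]
 [ 0.4154  0.0624]]
0.2349238950565262
0.16463129764918283
0.2343144130072094
0.16518252151688453
c [ 0.535  -0.0158] yaw 0.3776383571090372
resid [[-0.0006 -0.0015]
 [-0.0025  0.0011]
 [ 0.0008  0.0019]
 [ 0.0024 -0.0014]]
shaker [ 0.4909 -0.2205  0.095 ] box frame [-0.1164 -0.174 ]
dish [0.5758 0.2144 0.03  ] box frame [0.1229 0.1989]
tape [ 0.7126 -0.1701  0.036 ] box frame [ 0.1082 -0.2089]
tongs tip1 [0.4568 0.2197 0.02  ] box frame [0.0142 0.2477]
tongs tip2 [0.4693 0.1583 0.02  ] box frame [0.0031 0.1861]
tongsend [0.2517 0.137  0.02  ] box frame [-0.207   0.2465]
smallbox [0.4311 0.5224 0.065 ] box frame [0.1019 0.5386]
jar [ 0.3973 -0.474   0.105 ] box frame [-0.2969 -0.3752]
front (np.float64(5.54112229357584e-07), np.float64(0.842462311557789))
back (np.float64(5.391042180198993e-05), np.float64(0.9190452261306532))
left (np.float64(3.5833355371689413e-06), np.float64(0.7020603015075377))
right (np.float64(4.498782951086258e-05), np.float64(1.2062311557788945))
```

View pics/c2.png

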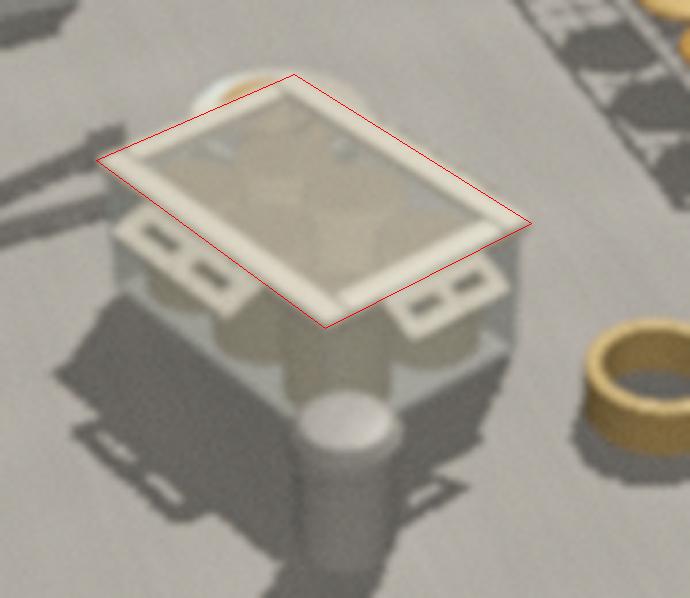

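The projected lid outline (red) lands on the rim in the side view, so the box pose is good: centre (0.535,-0.016), yaw 0.378. The flap angles also come out within the given range. I'll start with the front flap, moving the shut fingers along an arc with a force guard.

```bash
cat > press.py <<'E'
from h import *
cx,cy,th=np.load("box.npy")
R=np.array([[np.cos(th),-np.sin(th)],[np.sin(th),np.cos(th)]])
O=[np.pi,0,th+np.pi/2]          # tool x along box y, tool y along box -x
F={"front":((-1,0),.084,.0145,.84),"back":((1,0),.084,.0145,.92),"left":((0,1),.119,.011,.70),"right":((0,-1),.119,.011,1.2)}
def press(name,r=.027,off=.004):
    u,h,t,a0=F[name];n=R@np.array(u)
    P=lambda s,z:[*(np.array([cx,cy])+n*(h+t+s)),z]   # s: finger's inner face outside the hinge line
    arc=lambda a:(r*np.sin(a)+off*np.cos(a),.104-r*np.cos(a)+off*np.sin(a))
    s,z=arc(a0+.35)
    manip.reach(P(s,.19),O);manip.move_linear(P(s,z+.015),O,rate=.15)
    f0=manip.read_ft_force()
    path=[arc(a) for a in np.arange(a0+.3,-.01,-.1)]
    path+=[(path[-1][0]-.001*k,path[-1][1]) for k in range(1,9)]
    for s,z in path:
        manip.move_linear(P(s,z),O,rate=.03)
        f=np.array(manip.read_ft_force())-f0;fn=f[:2]@n
        print(f"s {s*1e3:.1f} z {z*1e3:.1f} out {fn:.1f} up {f[2]:.1f}")
        if fn>14 or f[2]>28:break
    tp=manip.read_tool_pos()
    manip.move_linear(P(s+.03,z),O,rate=.1);manip.move_linear(P(s+.03,.19),O,rate=.25)
    print(name,"t",manip.read_clock(), "end s", ((np.array(tp[:2])-[cx,cy])@n-h-t)*1e3)
E
python3 - <<'E'
from press import *
manip.command_gripper(0.0,20)
press("front")
f=grab_frame("side");cv2.imwrite("pics/s2.png",cv2.resize(f["image"][180:330,230:430,::-1],None,fx=3.9,fy=3.9,interpolation=cv2.INTER_CUBIC))
E
```

```text
s 26.2 z 96.4 out -1.1 up 0.3
s 25.3 z 93.8 out -0.3 up 0.0
s 24.2 z 91.3 out 0.2 up -0.2
s 22.8 z 89.0 out 0.6 up -2.0
s 21.2 z 86.8 out 4.1 up -3.6
s 19.3 z 84.7 out 4.2 up -2.8
s 17.3 z 82.9 out 3.3 up -2.3
s 15.1 z 81.3 out -0.6 up 0.6
s 12.8 z 79.9 out -0.0 up -0.1
s 10.3 z 78.7 out 2.9 up 2.5
s 7.7 z 77.8 out 3.0 up -0.9
s 5.1 z 77.2 out -0.0 up -0.1
s 4.1 z 77.2 out 0.8 up 0.8
s 3.1 z 77.2 out 5.4 up 3.9
s 2.1 z 77.2 out 9.2 up 6.9
s 1.1 z 77.2 out 14.2 up 10.0
front t 9.2083 end s 3.736298182343249
```

View pics/s2.png

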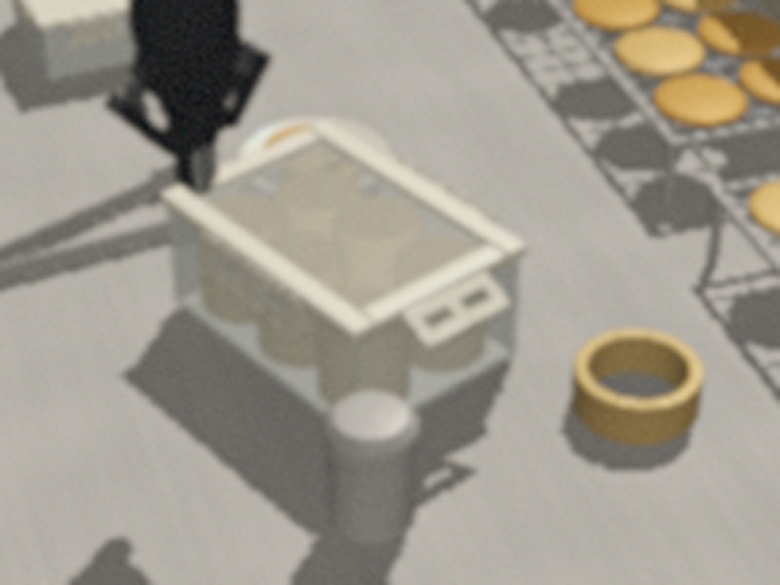

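The front flap no longer sticks out in the side view, and its shadow is gone. I can't see it hanging against the wall though, so I'll check a clearer crop before moving on.

Run:
```python
from h import *
f2=grab_frame("side")
# clear arm out of the way: move over side away from views
manip.move_linear([.40,.15,.25],None,rate=.3)
a=grab_frame("side")["image"][215:300,265:375,::-1];b=grab_frame("top")["image"][185:300,270:395,::-1]
s=lambda x:cv2.resize(x,(390,int(390*x.shape[0]/x.shape[1])),interpolation=cv2.INTER_CUBIC)
a,b=s(a),s(b);h=max(len(a),len(b));p=lambda x:np.vstack([x,np.zeros((h-len(x),390,3),np.uint8)])
cv2.imwrite("pics/s3.png",cv2.convertScaleAbs(np.hstack([p(a),p(b)]),alpha=1.3));print(manip.read_clock())
```

```text
10.3
```

View pics/s3.png

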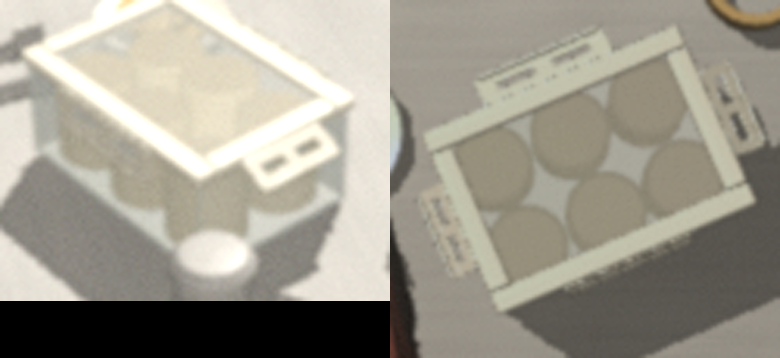

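The top view shows the front flap as a thin strip hugging the wall along (565–690, 290–240), so it is shut, and it ended on a firm stop. I'll do left, back and right the same way.

Run:
```python
from press import *
press("left");press("back")
a=grab_frame("top")["image"][185:300,270:395,::-1]
cv2.imwrite("pics/s4.png",cv2.convertScaleAbs(cv2.resize(a,None,fx=5,fy=5,interpolation=cv2.INTER_CUBIC),alpha=1.3))
```

```text
s 24.9 z 92.8 out -1.3 up -0.5
s 23.6 z 90.3 out -0.3 up -1.4
s 22.2 z 88.1 out -0.2 up -0.6
s 20.5 z 85.9 out 0.1 up 0.3
s 18.5 z 84.0 out -0.7 up -0.1
s 16.5 z 82.2 out 0.0 up -0.9
s 14.2 z 80.7 out 1.7 up 0.4
s 11.8 z 79.4 out 3.3 up 0.0
s 9.3 z 78.3 out -0.1 up -0.4
s 6.7 z 77.5 out -0.2 up -0.0
s 4.0 z 77.0 out -1.1 up -1.2
s 3.0 z 77.0 out 4.7 up 0.7
s 2.0 z 77.0 out 9.5 up 2.0
s 1.0 z 77.0 out 13.8 up 3.4
s 0.0 z 77.0 out 19.5 up 3.9
left t 16.7167 end s 3.5810626565489327
s 26.7 z 98.5 out -0.4 up -0.6
s 26.0 z 95.8 out 0.3 up -1.0
s 25.1 z 93.3 out -1.3 up -0.4
s 23.9 z 90.8 out -0.5 up -0.4
s 22.5 z 88.5 out -0.6 up -1.1
s 20.8 z 86.3 out -0.5 up -1.1
s 18.9 z 84.3 out -0.1 up -0.7
s 16.9 z 82.6 out 0.3 up 0.1
s 14.7 z 81.0 out 0.1 up -0.4
s 12.3 z 79.6 out 0.3 up -0.2
s 9.8 z 78.5 out -0.3 up -2.4
s 7.2 z 77.7 out 4.8 up -1.9
s 4.5 z 77.1 out 4.8 up -2.8
s 3.5 z 77.1 out -0.4 up -0.9
s 2.5 z 77.1 out -1.1 up -1.0
s 1.5 z 77.1 out -0.6 up -1.2
s 0.5 z 77.1 out 1.0 up -1.7
s -0.5 z 77.1 out 4.2 up -3.0
s -1.5 z 77.1 out 9.7 up -6.8
s -2.5 z 77.1 out 11.6 up -6.2
s -3.5 z 77.1 out 12.8 up -5.1
back t 24.9333 end s 0.12356102142948959
```

View pics/s4.png

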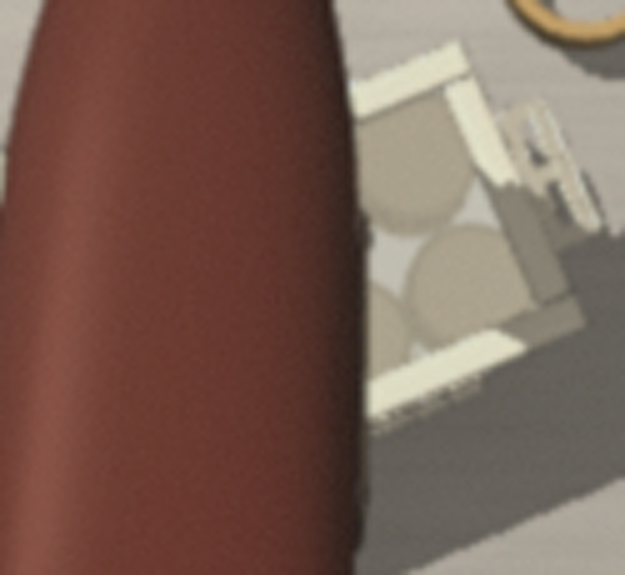

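The arm hides most of the box in this view. The front and back stops fit a box centre about 2 mm nearer than estimated, with symmetric stops. Now the right flap, then clear the arm and check all four.

Run:
```python
from press import *
press("right")
manip.set_joints([1.1,.291,-.153,1.127,0,1.431])
a=grab_frame("top")["image"][185:300,270:395,::-1];b=grab_frame("side")["image"][205:325,255:385,::-1]
s=lambda x:cv2.resize(x,(398,366),interpolation=cv2.INTER_CUBIC)
cv2.imwrite("pics/s5.png",cv2.convertScaleAbs(np.hstack([s(a),s(b)]),alpha=1.3));print(manip.read_clock())
```

```text
s 27.2 z 106.1 out -1.1 up -0.7
s 27.3 z 103.4 out -0.4 up 0.1
s 27.1 z 100.6 out -0.8 up -0.5
s 26.6 z 97.9 out 0.1 up -0.7
s 25.9 z 95.3 out -0.6 up -0.4
s 24.9 z 92.8 out 0.4 up -0.6
s 23.6 z 90.3 out -1.1 up 0.8
s 22.2 z 88.1 out -0.8 up 0.3
s 20.5 z 85.9 out -0.6 up 0.1
s 18.5 z 84.0 out -0.2 up -0.0
s 16.5 z 82.2 out 0.4 up -0.1
s 14.2 z 80.7 out 0.2 up -0.4
s 11.8 z 79.4 out 4.0 up 0.1
s 9.3 z 78.3 out 3.1 up -1.5
s 6.7 z 77.5 out 0.3 up -0.0
s 4.0 z 77.0 out -0.4 up 0.6
s 3.0 z 77.0 out -0.3 up -0.8
s 2.0 z 77.0 out 1.2 up -1.0
s 1.0 z 77.0 out 5.4 up -2.7
s -0.0 z 77.0 out 10.0 up -5.5
s -1.0 z 77.0 out 14.2 up -6.7
right t 33.1417 end s 2.183470859968322
36.0083
```

View pics/s5.png

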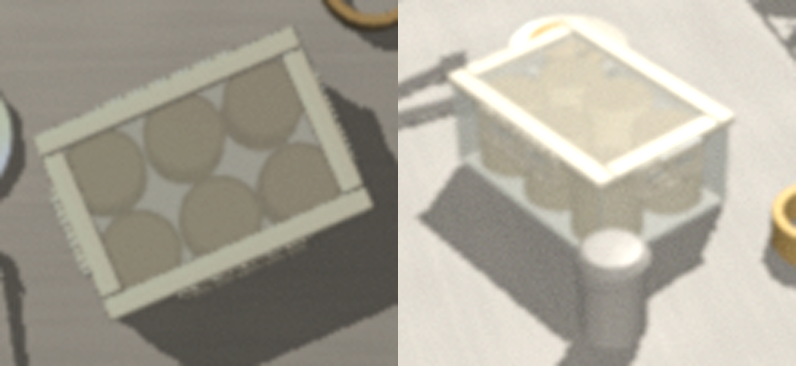

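Both views show no flap sticking out on any of the four sides. Each flap ended on a firm stop after the catch gave way, and the box, shaker, dish and tape sit where they were. Handing in.

```bash
python3 -c "
from workcell import manip
print(manip.sign_off())"
```

```text
the job is handed in; nothing more can be done
None
```

All four flaps were pressed until they clicked and reached a firm stop; the last pictures show none sticking out and the box and its neighbours not visibly moved. I handed the job in at about 36 s, and no verdict was returned.

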